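Set out the snack row on the long mat

TASK

Set out the snack things on the long mat: stand the cup in the middle of the round coaster and the honey jar in the middle of the square slate. In the gap between these two stand the tin next to the cup and the spice jar next to the honey jar, so that all four stand upright in one straight, evenly spaced row along the middle of the mat. Leave the coffee tamper, the pepper mill and the matchbox where they are.

Things in the scene. Friction and masses are not known exactly. Their poses are not given: they have to be found in the camera images.
- mat: long thin stiff table mat of plain brown wood, 100 x 355 mm, 3 mm thick, fixed, lying behind the row of four loose things, roughly parallel to the worktop's front edge. Origin at the centre of its underside. Its y axis runs along its length, to the robot's left; x across it, away from the robot.
- coaster: round pale wooden coaster, 86 mm across, 8 mm thick, fixed, lying on the mat's middle line 125 mm from the mat's centre, at one end or the other; its top is 11 mm above the worktop. Origin at the centre of its underside.
- slate: square dark slate coaster, 86 x 86 mm, 8 mm thick with its feet, fixed, lying on the mat's middle line 125 mm from the mat's centre at the other end from the round coaster; its top is 11 mm above the worktop. Origin at the centre of its underside.
- tin: tin can with a pale label and a bare metal top, upright cylinder 58 mm across, 72 mm high. Loose, in the row of four in front of the mat. Origin at the centre of its underside, z up. 
- spice_jar: slim glass spice jar with a red cap, upright cylinder 45 mm across, 106 mm high. Loose, in the row of four. Origin at the centre of its underside, z up. 
- honey_jar: squat glass honey jar with a red lid, upright cylinder 56 mm across, 75 mm high. Loose, in the row of four. Origin at the centre of its underside, z up. 
- cup: cream espresso cup without a handle, open at the top, 58 mm high, 62 mm across at the rim, about 56 mm at 20 mm up, 48 mm at the foot. Loose, in the row of four. Origin at the centre of its underside, z up. 
- tamper: bystander: coffee tamper, a round metal foot 58 mm across with an upright brown wooden handle, 85 mm high in all, loose, beyond the left or the right end of the row of four. Leave it. Origin at the centre of its underside, z up. 
- pepper_mill: bystander: tall dark wooden pepper mill, 55 mm across, 168 mm high, loose, beyond the other end of the row. Leave it. Origin at the centre of its underside, z up. 
- matchbox: bystander: flat red matchbox, 37 x 54 x 15 mm, loose, at the right end of the mat. Leave it. Origin at the centre of its underside, z up. 
Things that resemble listed ones, but are neither listed nor needed, are in the scene too. Of the things that look like the honey_jar, the larger one is meant.

How it is judged:
By the outcome, as a careful person would: the job done as asked, in the order asked, and still so for the second after the job is handed in, with the robot touching nothing.
It also fails if it takes over 96 s, if anything falls off the work surface, if the arm or the gripper's body presses on something with over 40 N, if the wrist force passes 120 N, or if a joint passes its speed limit or range.

ROBOT

A 7-joint arm with a two-finger parallel gripper is mounted at the origin on a cart in front of the work surface, level with it; the furniture and walls round the work are solid. World frame = base frame: x ahead of the robot, y to its left, z up, the work surface at z = 0. Lengths are in mm, angles in degrees, forces in N, time in s.
With the tool pointing down it reaches from about 425 to 925 mm from the base axis. Payload 6.8 kg.
Tool frame: the origin (TCP) lies midway between the tips of the shut fingers; the grasp point (between the pads) lies robot.hold_point_z behind it (robot.hold_point_z is the distance from the TCP to the grasp point, in mm); z points along the fingers, y is the line along which they close (so a half turn about z gives the same grasp; the last joint's range is limited). The gripper opens to 85 mm and grips with 20 to 120 N. Pads are 22 mm wide; open, the fingers measure 114 mm over their backs; the gripper's body (76 mm by 85 mm) begins 54 mm behind the grasp point. The pads swing forward as they close: fully open they stand 13 mm farther back than shut.
Start: joints at [-72.886, 27.33, 1.283, 89.118, -0.659, 63.558, -4.761], TCP at [267.077, 619.934, 198.508] pointing down, gripper open.
Joint ranges: [-169.35, 169.35], [-19.33, 120.38], [-80.79, 83.38], [13.8, 139.57], [-78.32, 258.32], [9.67, 109.79], [-169.56, 169.56]. Speed limits (degrees/s): [136.94, 136.94, 180, 180, 180, 180, 180].

INTERFACE

Orientations are given as [roll, pitch, yaw] about the fixed x, y, z axes, in that order (R = Rz(yaw) Ry(pitch) Rx(roll)).
In Python, from workcell import robot, vision, trace gives the robot as it stands.
- The arm moves only by the tool drive_tool, never from a script. Its argument "targets" is a list of rows, each an object of numbers: "tx", "ty", "tz": the shift along the tool's x, y, z in m; "wx", "wy", "wz": the turn, a rotation vector about the tool's x, y, z in degrees. A call has 1 to 8 rows; each row is the pose to reach, as a shift and turn from the pose commanded when the call began, along the tool's axes at that moment; what a row does not reach only later rows make up. A row lasts 1/10 s, in which the tool goes at most 50 mm and 8.59 degrees, less where a joint would pass 70% of its speed; a pose out of reach is approached as far as the arm can. A call with a gripper value outside its range is refused whole. "hand" is the closure, from 0 (fully open) to 1 (shut), set as the call begins (left out, the last holds). The fingers move at their own pace and stop on an object; "grip_force" is the grip in N (left out, the last holds). Time passes only in rows, so rows that repeat a pose let the fingers close. It gives the time, the measured TCP pose, the force, the opening and the grip force at its end, in the units of the state.
- robot.state(): the state, without advancing time (a new reading comes with each control period).
- vision.snapshot(name): name is "scene" or "top" or "wrist"; returns the picture (400x640x3 uint8, red, green, blue); there is no depth.
- vision.camera_params(name): a dict with "K" (3x3 intrinsics, pixels), "k1" (the pictures are not rectified: a ray, as slopes to the right and down, at radius r is drawn at 1 + k1 r^2 times it, then the intrinsics apply), "R" (3x3) and "t" (3): a world point X has camera coordinates R X + t. Camera axes: x right, y down, z forward; pixel columns grow to the right and rows downward; lengths in mm; the calibration is good to about 2 mm. A picture is of the moment at which its call begins: read the wrist's pose just before it. camera_params takes no time and is no camera call; for the wrist camera it gives the pose at the moment of the call.
- robot.hand_in(): hands the job in; it is judged then, once.
Trained networks look in the newest picture that a camera, given by its name, has taken for a name from the list of things; names that differ only in an ending like _2 or _b are one class to them, and where a whole thing is asked for, a point or a joint stands for the part that bears it (a point fixed in the world has none). Each returns a list of dicts, best first, with "score" (0 to 1); they miss things now and then, are a little off and sometimes report something else, mostly with a low value. They report only what shows in the picture. A call takes as long as a camera call. They do not tell look-alikes from the thing itself.
- trace(name, camera): "mask" (400x640 bool, what is visible of it) and "position" ([column, row] in pixels, amid what is visible of it).
The state is a dict: "clock": time; "q": joint angles; "joint_vel": joint speeds; "tau": joint torques, N m; "position": TCP position; "orientation": TCP orientation; "ft_force": force on the tool from outside, world axes, zero at the start; "wrist_torque": the same for the moment, N m; "grip_width": finger opening in mm; "gripper_force": force on a finger pad.
Only numpy, scipy, OpenCV 4.12 (cv2) and the standard library are available. Lean on these libraries where they do the work, as an engineer would, in place of code of your own. Each camera call takes 0.05 s, during which the arm holds its last target. There are 200 camera calls.

## Working session

There is one attempt and no reset: what is moved stays moved. The work goes in short steps, Python scripts to look and compute and a tool call to move; the robot and the scene stay as the last step left them, time stands still between calls to the robot, and variables do not carry over. Pictures are saved under pics/ and viewed, at most 14 in all, crops included, and the job is handed in when it is done.

Besides the shell and the picture viewer there is one more tool, called after "Emit:" as name(argument=value, ...), one argument or row to a line, values as JSON. drive_tool: Moves the arm, as the interface text tells. Its arguments: {"type":"object","properties":{"targets":{"type":"array"},"hand":{"type":"number"},"grip_force":{"type":"number"}},"required":["targets"]}

```bash
ls; mkdir -p pics
cat > h.py <<'E'
import numpy as np, cv2
from workcell import robot, vision, trace
def save(n,im): cv2.imwrite('pics/'+n+'.png',im[:,:,::-1])
def ray(cam,px):
    p=vision.camera_params(cam);K=np.array(p['K']);R=np.array(p['R']);t=np.array(p['t'])
    d=np.array([(px[0]-K[0,2])/K[0,0],(px[1]-K[1,2])/K[1,1]]);u=d.copy()
    for _ in range(20): u=d/(1+p['k1']*(u@u))
    return -R.T@t, R.T@np.array([u[0],u[1],1.])
def world(cam,px,z):
    c,d=ray(cam,px); return c+d*(z-c[2])/d[2]
def proj(cam,X):
    p=vision.camera_params(cam);K=np.array(p['K']);c=np.array(p['R'])@np.array(X,float)+np.array(p['t'])
    u=c[:2]/c[2];u=u*(1+p['k1']*(u@u)); return K[:2,:2]@u+K[:2,2]
E
python3 - <<'E'
from h import *
print(robot.state(), robot.hold_point_z)
for c in('scene','top','wrist'):
    im=vision.snapshot(c);save(c+'0',im)
    p=vision.camera_params(c);print(c,np.round(-np.array(p['R']).T@p['t']),p['k1'],np.array(p['K']).round().tolist())
    if c!='wrist':
        for n in 'mat coaster slate tin spice_jar honey_jar cup tamper pepper_mill matchbox'.split():
            for r in trace(n,c): print(c,n,round(r['score'],2),np.round(r['position']),r['mask'].sum())
E
```

```text
pics
{'clock': 0.0, 'q': array([-72.88684157,  27.37613323,   1.27940746,  89.17913843,
        -0.65944284,  63.55926602,  -4.7594338 ]), 'joint_vel': array([ 0.09319519, -0.00507926, -0.02298037, -0.01302746, -0.02199905,
        0.05428409,  0.08728283]), 'tau': array([ 1.19664503e-03, -5.96454120e+01,  1.60864245e+00, -2.81201506e+01,
        1.26033343e-02,  9.27218614e-03, -3.99417024e-05]), 'position': array([266.81258858, 619.2989065 , 197.51555032]), 'orientation': array([-1.79893038e+02,  7.26207980e-03,  1.56696508e+02]), 'ft_force': array([-0.00620848,  0.15210915, -0.4967922 ]), 'wrist_torque': array([-0.05046907,  0.03310272,  0.00441815]), 'gripper_force': 0.0, 'grip_width': 85.56017455585639} 18.700000000000003
scene [-535. -227.  540.] -0.11612694654727136 [[503.0, 0.0, 317.0], [0.0, 503.0, 196.0], [0.0, 0.0, 1.0]]
scene mat 0.66 [249. 204.] 75
scene slate 0.61 [256. 195.] 83
scene tin 0.8 [265. 209.] 518
scene honey_jar 0.93 [186. 198.] 455
scene tamper 0.6 [230. 206.] 614
scene pepper_mill 0.56 [428. 192.] 1439
top [254. 229. 897.] 0.015787798341817618 [[375.0, 0.0, 323.0], [0.0, 375.0, 200.0], [0.0, 0.0, 1.0]]
top mat 0.83 [323. 184.] 3438
top coaster 0.81 [361. 160.] 921
top slate 0.58 [271. 209.] 1287
top tin 0.69 [294. 250.] 575
top spice_jar 0.75 [393. 203.] 476
top spice_jar 0.32 [401. 153.] 387
top honey_jar 0.94 [322. 232.] 571
top honey_jar 0.61 [206. 269.] 347
top cup 0.82 [360. 218.] 635
top tamper 0.89 [257. 266.] 529
top pepper_mill 0.94 [434. 186.] 920
top pepper_mill 0.33 [257. 264.] 523
top matchbox 0.64 [394. 201.] 492
top matchbox 0.22 [360. 217.] 620
wrist [191. 654. 374.] -0.05821973819621743 [[317.0, 0.0, 315.0], [0.0, 317.0, 200.0], [0.0, 0.0, 1.0]]
```

View pics/top0.png

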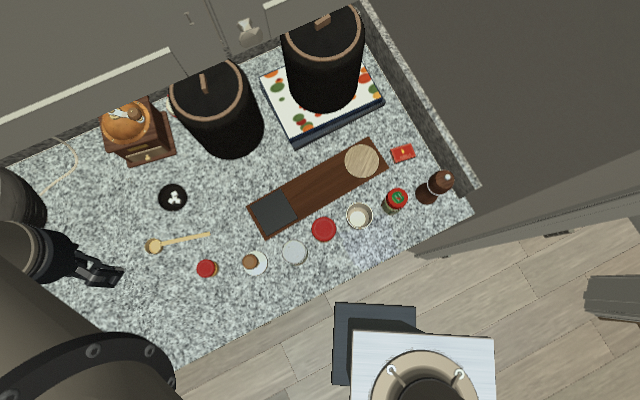

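View pics/scene0.png

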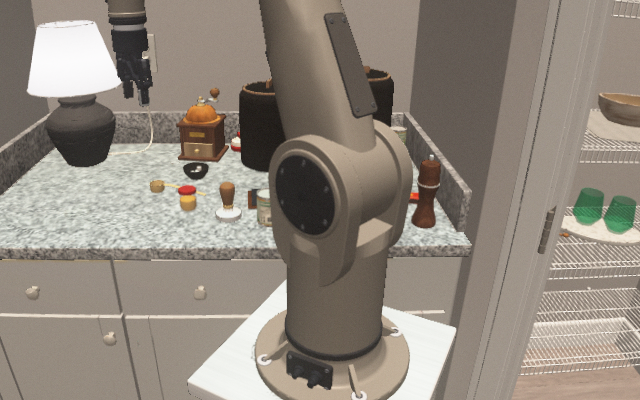

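Run:
```python
from h import *
im=cv2.imread('pics/top0.png');c=im[110:310,180:460]
cv2.imwrite('pics/crop.png',cv2.resize(c,None,fx=2.8,fy=2.8,interpolation=cv2.INTER_CUBIC))
for n,px,z in [('mat',(323,184),3),('coaster',(361,160),11),('slate',(271,209),11),('tin',(294,250),60),('honey',(322,232),65),('spice',(393,203),90),('cup',(360,218),45),('tamper',(257,266),40),('mill',(434,186),100),('mbox',(401,153),10),('honey2',(206,269),50)]: print(n,world('top',px,z).round())
```

```text
mat [488. 244.   3.]
coaster [552. 154.  11.]
slate [417. 366.  11.]
tin [318. 299.  60.]
honey [361. 240.  65.]
spice [430.  87.  90.]
cup [401. 154.  45.]
tamper [280. 382.  40.]
mill [471.  -0. 100.]
mbox [576.  55.  10.]
honey2 [267. 492.  50.]
```

View pics/crop.png

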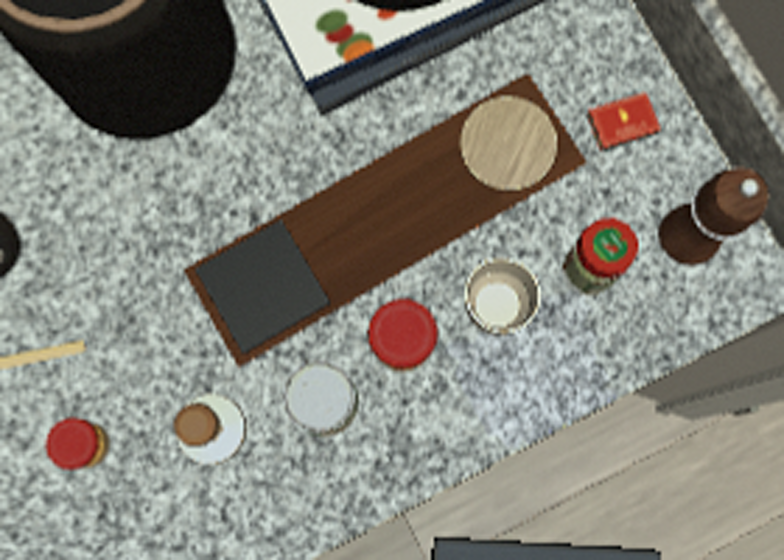

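The top image shows the row from left to right: tin (294,250), honey jar (322,232), cup (360,218) and spice jar (393,203). The slate is at (271,209) and the coaster at (361,160). The tamper is at (257,264), the mill at (434,186) and the matchbox at (402,153).

Two things could be the honey jar: the red lids at (322,232) and (206,269). The first is larger and stands in the row, so I choose it. The spice jar's red cap, with a green label, is at (396,199). Next I refine the positions by silhouette fits.

```bash
cat >> h.py <<'E'
from scipy.optimize import minimize
PROF={'tin':[(0,29),(72,29)],'spice_jar':[(0,22.5),(106,22.5)],'honey_jar':[(0,28),(75,28)],'cup':[(0,24),(20,28),(58,31)],'coaster':[(3,43),(11,43)],
 'tamper':[(0,29),(15,29)],'pepper_mill':[(0,27.5),(168,27.5)]}
A=np.linspace(0,2*np.pi,40,endpoint=False)
def pts(n,v,z0=0):
    if n in('slate','mat'):
        a,b,z=(43,43,11) if n=='slate' else (50,177.5,3); c,s=np.cos(v[2]),np.sin(v[2])
        return np.array([[v[0]+c*x-s*y,v[1]+s*x+c*y,z] for x in(-a,a) for y in(-b,b)])
    return np.array([[v[0]+r*np.cos(a),v[1]+r*np.sin(a),z+z0] for z,r in PROF[n] for a in A])
def sil(n,cam,v,z0=0,S=4):
    P=np.array([proj(cam,X) for X in pts(n,v,z0)]); h=cv2.convexHull((P*S+S/2-.5).astype(np.float32))
    m=np.zeros((400*S,640*S),np.uint8); cv2.fillConvexPoly(m,np.round(h*16).astype(np.int32),1,shift=4)
    return cv2.resize(m.astype(np.float32),(640,400),interpolation=cv2.INTER_AREA)
def fit(n,cam,v0,z0=0,mask=None):
    if mask is None:
        px=proj(cam,[v0[0],v0[1],z0+30]); r=trace(n,cam)
        if not r: return None
        r=min(r,key=lambda r:np.hypot(*(np.array(r['position'])-px))); mask=r['mask']
    m=mask.astype(np.float32)
    f=lambda v:-np.minimum(m,sil(n,cam,v,z0)).sum()/np.maximum(m,sil(n,cam,v,z0)).sum()
    sx=np.array([[0]*len(v0)]+[[ (8 if k<2 else .1) if j==k else 0 for j in range(len(v0))] for k in range(len(v0))],float)
    o=minimize(f,v0,method='Nelder-Mead',options=dict(initial_simplex=np.array(v0)+sx,xatol=.1,fatol=1e-4,maxfev=120))
    return o.x.round(2),round(-o.fun,3)
E
python3 - <<'E'
from h import *
save('top1',vision.snapshot('top'))
for n,v in [('coaster',(552,154)),('slate',(417,366,.56)),('mat',(485,260,.56)),('tin',(318,299)),('honey_jar',(361,240)),('cup',(401,154)),('spice_jar',(435,75)),('tamper',(285,370))]: print(n,fit(n,'top',v))
E
```

```text
Traceback (most recent call last):
  File "h.py", line 35, in fit
    o=minimize(f,v0,method='Nelder-Mead',options=dict(initial_simplex=np.array(v0)+sx,xatol=.1,fatol=1e-4,maxfev=120))
  File "h.py", line 33, in <lambda>
    f=lambda v:-np.minimum(m,sil(n,cam,v,z0)).sum()/np.maximum(m,sil(n,cam,v,z0)).sum()
                                                                 ~~~^^^^^^^^^^^^
  File "h.py", line 24, in sil
    P=np.array([proj(cam,X) for X in pts(n,v,z0)]); h=cv2.convexHull((P*S+S/2-.5).astype(np.float32))
                ~~~~^^^^^^^
  File "h.py", line 12, in proj
    p=vision.camera_params(cam);K=np.array(p['K']);c=np.array(p['R'])@np.array(X,float)+np.array(p['t'])
ValueError: time passes only in moves, steps and waits
```

```bash
python3 - <<'E'
s=open('h.py').read()
s=s.replace("def save","P_={}\ndef cp(c):\n    if c not in P_: P_[c]=vision.camera_params(c)\n    return P_[c]\ndef snap(c):\n    P_.pop(c,None); cp(c); return vision.snapshot(c)\ndef save",1)
s=s.replace("p=vision.camera_params(cam)","p=cp(cam)")
open('h.py','w').write(s)
E
python3 - <<'E'
from h import *
save('top1',snap('top'))
for n,v in [('coaster',(552,154)),('slate',(417,366,.56)),('mat',(485,260,.56)),('tin',(318,299)),('honey_jar',(361,240)),('cup',(401,154)),('spice_jar',(435,75)),('tamper',(285,370))]: print(n,fit(n,'top',v))
print(robot.state()['clock'])
E
```

```text
coaster (array([549.74, 153.26]), np.float64(0.961))
slate (array([409.93, 359.71,   0.58]), np.float64(0.923))
mat (array([480.89, 256.05,   0.59]), np.float64(0.553))
tin (array([315.25, 299.44]), np.float64(0.94))
honey_jar (array([367.59, 237.71]), np.float64(0.842))
cup (array([404.39, 157.49]), np.float64(0.958))
spice_jar (array([437.93,  81.23]), np.float64(0.923))
tamper None
1.7
```

Emit:
drive_tool(
  targets=[
    {"tx": -0.05, "ty": -0.06, "wz": 8},
    {"tx": -0.09, "ty": -0.11, "wz": 16},
    {"tx": -0.13, "ty": -0.16, "wz": 24},
    {"tx": -0.17, "ty": -0.205, "wz": 30},
    {"tx": -0.21, "ty": -0.25, "wz": 33},
    {"tx": -0.25, "ty": -0.3, "wz": 33},
    {"tx": -0.28, "ty": -0.34, "wz": 33},
    {"tx": -0.308, "ty": -0.37, "wz": 33},
  ],
  hand=0,
)

```text
schema error: expected keys tx, ty, tz, wx, wy, wz
```

```bash
cat >> h.py <<'E'
def to(x,y,z,yaw=123.8):
    s=robot.state(); p,o=s['position'],s['orientation']
    from scipy.spatial.transform import Rotation as Ro
    R=Ro.from_euler('xyz',o,degrees=True); G=Ro.from_euler('xyz',[180,0,yaw],degrees=True)
    print('pos',p.round(1),o.round(2),'F',np.round(s['ft_force'],1),'w',round(s['grip_width'],1),'t',s['clock'])
    print(' d mm',(R.inv().apply(np.array([x,y,z])-p)).round(1),'rot',np.degrees((R.inv()*G).as_rotvec()).round(2))
E
python3 - <<'E'
from h import *
to(404.4,157.5,200)
save('w1',snap('wrist'))
for n,v in [('cup',(404.4,157.5)),('coaster',(549.7,153.3)),('spice_jar',(438,81)),('honey_jar',(367,238)),('tin',(315,299)),('slate',(410,360,.59))]: print(n,fit(n,'wrist',v))
E
```

```text
pos [267.1 619.9 198.5] [180.    -0.   156.69] F [ 0.4 -0.4 -0.2] w 85.5 t 1.7
 d mm [-309.1 -370.4   -1.5] rot [ 0.   -0.   32.89]
cup (array([424.69,  86.3 ]), np.float64(0.131))
coaster None
spice_jar (array([463.16,  12.32]), np.float64(0.343))
honey_jar (array([369.85, 231.09]), np.float64(0.118))
tin (array([315.32, 299.87]), np.float64(0.785))
slate (array([408.97, 365.64,   0.6 ]), np.float64(0.077))
```

View pics/w1.png

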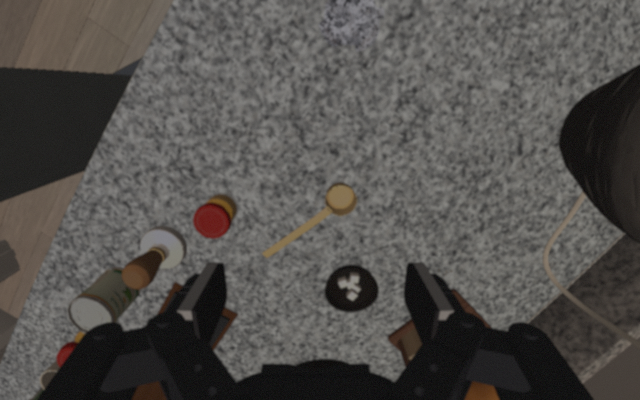

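The wrist view from the start pose shows the spoon, the small honey jar (212,220), the tamper (160,250) and the tin (105,305). The arm has not moved, because every row needs all six keys.

Emit:
drive_tool(
  targets=[
    {"tx": -0.04, "ty": -0.05, "tz": 0, "wx": 0, "wy": 0, "wz": 8},
    {"tx": -0.08, "ty": -0.1, "tz": 0, "wx": 0, "wy": 0, "wz": 16},
    {"tx": -0.12, "ty": -0.145, "tz": 0, "wx": 0, "wy": 0, "wz": 24},
    {"tx": -0.16, "ty": -0.19, "tz": 0, "wx": 0, "wy": 0, "wz": 30},
    {"tx": -0.2, "ty": -0.24, "tz": 0, "wx": 0, "wy": 0, "wz": 33},
    {"tx": -0.24, "ty": -0.285, "tz": 0, "wx": 0, "wy": 0, "wz": 33},
    {"tx": -0.27, "ty": -0.325, "tz": 0, "wx": 0, "wy": 0, "wz": 33},
    {"tx": -0.28, "ty": -0.34, "tz": 0, "wx": 0, "wy": 0, "wz": 33},
  ],
  hand=0,
)

```text
clock: 2.85
position: [379.8, 234.2, 198.8]
orientation: [179.9, -0.0, 123.7]
ft_force: [1.5, 0.4, 0.5]
grip_width: 85.7
gripper_force: 0.0
```

Run:
```python
from h import *
to(404.4,157.5,200)
save('w2',snap('wrist'))
for n,v in [('cup',(404.4,157.5)),('coaster',(549.7,153.3)),('spice_jar',(438,81)),('honey_jar',(367,238)),('tin',(315,299)),('slate',(410,360,.59))]: print(n,proj('wrist',[v[0],v[1],30]).round(),fit(n,'wrist',v))
```

```text
pos [379.8 234.2 198.8] [ 1.7994e+02 -2.0000e-02  1.2369e+02] F [1.5 0.4 0.5] w 85.7 t 2.85
 d mm [-77.5 -22.1  -1.2] rot [ 0.06 -0.02 -0.11]
cup [296. 234.] (array([406.  , 160.15]), np.float64(0.942))
coaster [389. 293.] (array([550.05, 152.55]), np.float64(0.829))
spice_jar [286. 293.] (array([439.9 ,  82.31]), np.float64(0.958))
honey_jar [306. 162.] (array([369.12, 237.58]), np.float64(0.931))
tin [296.  86.] (array([315.44, 301.54]), np.float64(0.953))
slate [405.  89.] (array([410.98, 361.46,   0.59]), np.float64(0.98))
```

View pics/w2.png

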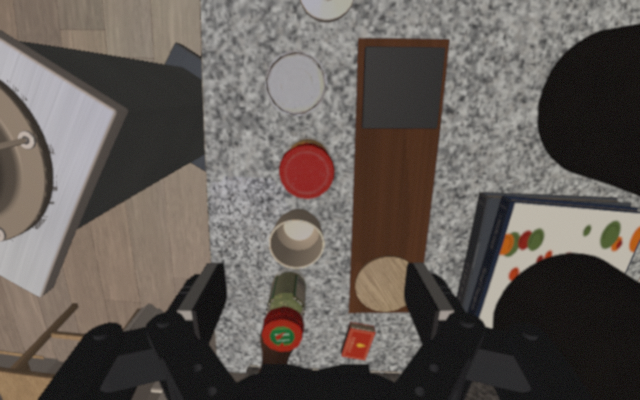

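The wrist view shows tin (296,82), honey jar (306,170), cup (297,240), spice jar (283,328), slate (403,87) and coaster (388,284). These agree with the top camera within 2 mm. I'll place the cup first.

Emit:
drive_tool(
  targets=[
    {"tx": -0.04, "ty": -0.01, "tz": 0.01, "wx": 0, "wy": 0, "wz": 0},
    {"tx": -0.077, "ty": -0.02, "tz": 0.03, "wx": 0, "wy": 0, "wz": 0},
    {"tx": -0.077, "ty": -0.02, "tz": 0.06, "wx": 0, "wy": 0, "wz": 0},
    {"tx": -0.077, "ty": -0.02, "tz": 0.1, "wx": 0, "wy": 0, "wz": 0},
    {"tx": -0.077, "ty": -0.02, "tz": 0.135, "wx": 0, "wy": 0, "wz": 0},
    {"tx": -0.077, "ty": -0.02, "tz": 0.165, "wx": 0, "wy": 0, "wz": 0},
    {"tx": -0.077, "ty": -0.02, "tz": 0.185, "wx": 0, "wy": 0, "wz": 0},
    {"tx": -0.077, "ty": -0.02, "tz": 0.185, "wx": 0, "wy": 0, "wz": 0},
  ],
  hand=0,
)

```text
clock: 4.0
position: [403.5, 161.3, 11.2]
orientation: [-179.7, -0.0, 123.8]
ft_force: [0.2, 0.1, -0.3]
grip_width: 85.5
gripper_force: 0.0
```

Emit:
drive_tool(
  targets=[
    {"tx": 0, "ty": 0, "tz": 0, "wx": 0, "wy": 0, "wz": 0},
    {"tx": 0, "ty": 0, "tz": 0, "wx": 0, "wy": 0, "wz": 0},
    {"tx": 0, "ty": 0, "tz": 0, "wx": 0, "wy": 0, "wz": 0},
    {"tx": 0, "ty": 0, "tz": 0, "wx": 0, "wy": 0, "wz": 0},
    {"tx": 0, "ty": 0, "tz": 0, "wx": 0, "wy": 0, "wz": 0},
    {"tx": 0, "ty": 0, "tz": 0, "wx": 0, "wy": 0, "wz": 0},
  ],
  hand=0.6,
  grip_force=30,
)

```text
clock: 4.6
position: [406.2, 161.7, 14.8]
orientation: [179.9, -0.0, 123.7]
ft_force: [-2.0, -0.4, 7.7]
grip_width: 59.8
gripper_force: 32.0
```

Run:
```python
from h import *
to(405.5,159,12,123.87)
```

```text
pos [406.2 161.7  14.8] [ 1.7987e+02 -3.0000e-02  1.2371e+02] F [-2.  -0.4  7.7] w 59.8 t 4.6
 d mm [-1.9 -2.1  2.8] rot [ 0.13 -0.03 -0.16]
```

Emit:
drive_tool(
  targets=[
    {"tx": 0, "ty": 0, "tz": -0.02, "wx": 0, "wy": 0, "wz": 0},
    {"tx": 0, "ty": 0, "tz": -0.045, "wx": 0, "wy": 0, "wz": 0},
    {"tx": -0.01, "ty": 0.02, "tz": -0.06, "wx": 0, "wy": 0, "wz": 0},
    {"tx": -0.03, "ty": 0.045, "tz": -0.06, "wx": 0, "wy": 0, "wz": 0},
    {"tx": -0.05, "ty": 0.07, "tz": -0.06, "wx": 0, "wy": 0, "wz": 0},
    {"tx": -0.07, "ty": 0.095, "tz": -0.05, "wx": 0, "wy": 0, "wz": 0},
    {"tx": -0.085, "ty": 0.115, "tz": -0.045, "wx": 0, "wy": 0, "wz": 0},
    {"tx": -0.085, "ty": 0.115, "tz": -0.04, "wx": 0, "wy": 0, "wz": 0},
  ],
)

```text
clock: 5.4
position: [552.4, 153.7, 54.4]
orientation: [179.8, 0.1, 123.6]
ft_force: [-0.9, 0.2, -1.3]
grip_width: 59.9
gripper_force: 33.3
```

Emit:
drive_tool(
  targets=[
    {"tx": 0, "ty": 0, "tz": 0, "wx": 0, "wy": 0, "wz": 0},
    {"tx": 0, "ty": 0, "tz": 0, "wx": 0, "wy": 0, "wz": 0},
    {"tx": 0, "ty": 0, "tz": 0, "wx": 0, "wy": 0, "wz": 0},
  ],
)

```text
clock: 5.7
position: [547.5, 154.4, 53.9]
orientation: [180.0, -0.0, 123.7]
ft_force: [-0.2, -0.4, -1.3]
grip_width: 59.1
gripper_force: 33.3
```

Run:
```python
from h import *
to(548.8,154.6,26,123.87)
for c in('top','wrist'):
  im=snap(c);save('c3'+c,im);s=robot.state()
  z0=s['position'][2]-14.8
  r=trace('cup',c); print(c,[(round(q['score'],2),q['position'],q['mask'].sum()) for q in r],fit('cup',c,(549,154),z0), fit('coaster',c,(550,153)))
```

```text
pos [547.5 154.4  53.9] [ 1.8000e+02 -3.0000e-02  1.2374e+02] F [-0.2 -0.4 -1.3] w 59.1 t 5.7
 d mm [-0.6  1.2 27.9] rot [ 0.   -0.03 -0.13]
top [] None (array([545.6 , 155.06]), np.float64(0.483))
wrist [(0.94, [313.8, 265.9], np.int64(12427)), (0.27, [106.7, 328.1], np.int64(4076))] (array([549.38, 152.34]), np.float64(0.955)) (array([551.33, 153.61]), np.float64(0.52))
```

Emit:
drive_tool(
  targets=[
    {"tx": 0, "ty": 0.001, "tz": 0.01, "wx": 0, "wy": 0, "wz": 0},
    {"tx": 0, "ty": 0.001, "tz": 0.018, "wx": 0, "wy": 0, "wz": 0},
    {"tx": 0, "ty": 0.001, "tz": 0.024, "wx": 0, "wy": 0, "wz": 0},
    {"tx": 0, "ty": 0.001, "tz": 0.027, "wx": 0, "wy": 0, "wz": 0},
    {"tx": 0, "ty": 0.001, "tz": 0.0285, "wx": 0, "wy": 0, "wz": 0},
    {"tx": 0, "ty": 0.001, "tz": 0.0285, "wx": 0, "wy": 0, "wz": 0},
  ],
)

```text
clock: 6.7
position: [548.8, 153.6, 26.1]
orientation: [-179.9, -0.0, 123.6]
ft_force: [-6.6, -2.9, 16.3]
grip_width: 59.6
gripper_force: 35.5
```

Emit:
drive_tool(
  targets=[
    {"tx": 0, "ty": 0, "tz": 0, "wx": 0, "wy": 0, "wz": 0},
    {"tx": 0, "ty": 0, "tz": 0, "wx": 0, "wy": 0, "wz": 0},
    {"tx": 0, "ty": 0, "tz": 0, "wx": 0, "wy": 0, "wz": 0},
    {"tx": 0, "ty": 0, "tz": 0, "wx": 0, "wy": 0, "wz": 0},
  ],
  hand=0,
)

```text
clock: 7.1
position: [549.1, 154.6, 24.8]
orientation: [-180.0, 0.0, 123.7]
ft_force: [0.4, 0.5, -0.1]
grip_width: 85.6
gripper_force: 0.0
```

Emit:
drive_tool(
  targets=[
    {"tx": 0, "ty": 0, "tz": -0.02, "wx": 0, "wy": 0, "wz": 0},
    {"tx": 0, "ty": 0, "tz": -0.06, "wx": 0, "wy": 0, "wz": 0},
    {"tx": 0, "ty": 0, "tz": -0.1, "wx": 0, "wy": 0, "wz": 0},
    {"tx": 0.04, "ty": -0.02, "tz": -0.12, "wx": 0, "wy": 0, "wz": 0},
    {"tx": 0.08, "ty": -0.05, "tz": -0.12, "wx": 0, "wy": 0, "wz": 0},
    {"tx": 0.12, "ty": -0.08, "tz": -0.12, "wx": 0, "wy": 0, "wz": 0},
    {"tx": 0.15, "ty": -0.1, "tz": -0.12, "wx": 0, "wy": 0, "wz": 0},
    {"tx": 0.17, "ty": -0.11, "tz": -0.12, "wx": 0, "wy": 0, "wz": 0},
  ],
)

```text
clock: 7.9
position: [360.3, 235.5, 144.9]
orientation: [-179.9, -0.0, 123.8]
ft_force: [0.0, -0.1, 0.0]
grip_width: 85.6
gripper_force: 0.0
```

Run:
```python
from h import *
to(369,237.6,28,123.87)
save('w4',snap('wrist'))
for n,v,z in [('cup',(549.9,153),11),('honey_jar',(369,237.6),0),('coaster',(549.9,153),0),('slate',(410.5,360.7,.59),0)]: print(n,fit(n,'wrist',v,z))
```

```text
pos [360.3 235.5 144.9] [-1.7995e+02 -5.0000e-02  1.2383e+02] F [ 0.  -0.1  0. ] w 85.6 t 7.9
 d mm [ -3.3   8.5 116.9] rot [-0.05 -0.05 -0.04]
cup (array([543.49, 142.69]), np.float64(0.446))
honey_jar (array([368.24, 238.22]), np.float64(0.91))
coaster (array([548.18, 146.87]), np.float64(0.233))
slate (array([410.98, 361.58,   0.59]), np.float64(0.974))
```

Emit:
drive_tool(
  targets=[
    {"tx": -0.003, "ty": 0.008, "tz": 0.015, "wx": 0, "wy": 0, "wz": 0},
    {"tx": -0.003, "ty": 0.008, "tz": 0.04, "wx": 0, "wy": 0, "wz": 0},
    {"tx": -0.003, "ty": 0.008, "tz": 0.07, "wx": 0, "wy": 0, "wz": 0},
    {"tx": -0.003, "ty": 0.008, "tz": 0.095, "wx": 0, "wy": 0, "wz": 0},
    {"tx": -0.003, "ty": 0.008, "tz": 0.115, "wx": 0, "wy": 0, "wz": 0},
    {"tx": -0.003, "ty": 0.008, "tz": 0.125, "wx": 0, "wy": 0, "wz": 0},
    {"tx": -0.003, "ty": 0.008, "tz": 0.125, "wx": 0, "wy": 0, "wz": 0},
    {"tx": -0.003, "ty": 0.008, "tz": 0.125, "wx": 0, "wy": 0, "wz": 0},
  ],
  hand=0,
)

```text
clock: 8.95
position: [372.5, 236.8, 20.4]
orientation: [180.0, 0.0, 123.6]
ft_force: [-0.1, 0.0, 0.2]
grip_width: 85.5
gripper_force: 0.0
```

Emit:
drive_tool(
  targets=[
    {"tx": 0, "ty": 0, "tz": 0, "wx": 0, "wy": 0, "wz": 0},
    {"tx": 0, "ty": 0, "tz": 0, "wx": 0, "wy": 0, "wz": 0},
    {"tx": 0, "ty": 0, "tz": 0, "wx": 0, "wy": 0, "wz": 0},
    {"tx": 0, "ty": 0, "tz": 0, "wx": 0, "wy": 0, "wz": 0},
    {"tx": 0, "ty": 0, "tz": 0, "wx": 0, "wy": 0, "wz": 0},
    {"tx": 0, "ty": 0, "tz": 0, "wx": 0, "wy": 0, "wz": 0},
  ],
  hand=0.6,
  grip_force=35,
)

```text
clock: 9.55
position: [372.0, 237.4, 21.0]
orientation: [179.9, -0.0, 123.7]
ft_force: [-2.1, -2.6, 8.4]
grip_width: 54.2
gripper_force: 35.2
```

Run:
```python
from h import *
to(410.7,361,20,123.87)
```

```text
pos [372.  237.4  21. ] [ 1.7992e+02 -3.0000e-02  1.2370e+02] F [-2.1 -2.6  8.4] w 54.2 t 9.55
 d mm [ 81.4 100.8   1.2] rot [ 0.08 -0.03 -0.17]
```

Emit:
drive_tool(
  targets=[
    {"tx": 0, "ty": 0, "tz": -0.02, "wx": 0, "wy": 0, "wz": 0},
    {"tx": 0, "ty": 0, "tz": -0.05, "wx": 0, "wy": 0, "wz": 0},
    {"tx": 0, "ty": 0.02, "tz": -0.08, "wx": 0, "wy": 0, "wz": 0},
    {"tx": 0.01, "ty": 0.05, "tz": -0.085, "wx": 0, "wy": 0, "wz": 0},
    {"tx": 0.03, "ty": 0.075, "tz": -0.08, "wx": 0, "wy": 0, "wz": 0},
    {"tx": 0.055, "ty": 0.09, "tz": -0.065, "wx": 0, "wy": 0, "wz": 0},
    {"tx": 0.075, "ty": 0.1, "tz": -0.05, "wx": 0, "wy": 0, "wz": 0},
    {"tx": 0.081, "ty": 0.101, "tz": -0.04, "wx": 0, "wy": 0, "wz": 0},
  ],
)

```text
clock: 10.35
position: [409.6, 363.3, 59.3]
orientation: [180.0, -0.1, 123.9]
ft_force: [-0.5, 0.0, -1.4]
grip_width: 53.9
gripper_force: 38.0
```

Emit:
drive_tool(
  targets=[
    {"tx": 0, "ty": 0, "tz": 0, "wx": 0, "wy": 0, "wz": 0},
    {"tx": 0, "ty": 0, "tz": 0, "wx": 0, "wy": 0, "wz": 0},
    {"tx": 0, "ty": 0, "tz": 0, "wx": 0, "wy": 0, "wz": 0},
  ],
)

```text
clock: 10.65
position: [411.5, 359.1, 60.7]
orientation: [180.0, 0.0, 123.6]
ft_force: [1.0, -0.4, -2.0]
grip_width: 53.6
gripper_force: 38.0
```

Run:
```python
from h import *
to(410.7,361,32,123.87)
z0=robot.state()['position'][2]-21
for c in('top','wrist'):
  save('h5'+c,snap(c))
  print(c,fit('honey_jar',c,(410,361),z0), fit('cup',c,(550,153),11), fit('slate',c,(410.7,361,.59)),fit('coaster',c,(550,153)))
```

```text
pos [411.5 359.1  60.7] [1.7996e+02 2.0000e-02 1.2358e+02] F [ 1.  -0.4 -2. ] w 53.6 t 10.65
 d mm [ 2.1  0.4 28.7] rot [ 0.04  0.02 -0.29]
top (array([410., 361.]), np.float64(0.0)) (array([547.73, 149.17]), np.float64(0.957)) None (array([547.7 , 151.61]), np.float64(0.436))
wrist (array([409.25, 362.6 ]), np.float64(0.91)) None (array([410.7 , 361.  ,   0.59]), np.float64(0.0)) None
```

Emit:
drive_tool(
  targets=[
    {"tx": -0.001, "ty": 0, "tz": 0.01, "wx": 0, "wy": 0, "wz": 0},
    {"tx": -0.001, "ty": 0, "tz": 0.018, "wx": 0, "wy": 0, "wz": 0},
    {"tx": -0.001, "ty": 0, "tz": 0.024, "wx": 0, "wy": 0, "wz": 0},
    {"tx": -0.001, "ty": 0, "tz": 0.027, "wx": 0, "wy": 0, "wz": 0},
    {"tx": -0.001, "ty": 0, "tz": 0.029, "wx": 0, "wy": 0, "wz": 0},
    {"tx": -0.001, "ty": 0, "tz": 0.029, "wx": 0, "wy": 0, "wz": 0},
  ],
)

```text
clock: 11.75
position: [410.7, 359.2, 32.1]
orientation: [-179.9, -0.0, 123.7]
ft_force: [-5.0, -4.4, 15.8]
grip_width: 53.4
gripper_force: 39.4
```

Emit:
drive_tool(
  targets=[
    {"tx": 0, "ty": 0, "tz": 0, "wx": 0, "wy": 0, "wz": 0},
    {"tx": 0, "ty": 0, "tz": 0, "wx": 0, "wy": 0, "wz": 0},
    {"tx": 0, "ty": 0, "tz": 0, "wx": 0, "wy": 0, "wz": 0},
    {"tx": 0, "ty": 0, "tz": 0, "wx": 0, "wy": 0, "wz": 0},
  ],
  hand=0,
)

```text
clock: 12.15
position: [411.4, 359.6, 30.9]
orientation: [180.0, 0.0, 123.7]
ft_force: [-0.6, -0.6, 0.4]
grip_width: 85.6
gripper_force: 0.0
```

Emit:
drive_tool(
  targets=[
    {"tx": 0, "ty": 0, "tz": -0.03, "wx": 0, "wy": 0, "wz": 0},
    {"tx": 0, "ty": 0, "tz": -0.075, "wx": 0, "wy": 0, "wz": 0},
    {"tx": 0, "ty": 0, "tz": -0.12, "wx": 0, "wy": 0, "wz": 0},
    {"tx": -0.03, "ty": -0.03, "tz": -0.14, "wx": 0, "wy": 0, "wz": 0},
    {"tx": -0.06, "ty": -0.07, "tz": -0.14, "wx": 0, "wy": 0, "wz": 0},
    {"tx": -0.08, "ty": -0.1, "tz": -0.14, "wx": 0, "wy": 0, "wz": 0},
    {"tx": -0.08, "ty": -0.1, "tz": -0.14, "wx": 0, "wy": 0, "wz": 0},
    {"tx": -0.08, "ty": -0.1, "tz": -0.14, "wx": 0, "wy": 0, "wz": 0},
  ],
)

```text
clock: 12.95
position: [372.5, 237.5, 171.3]
orientation: [179.9, -0.0, 123.6]
ft_force: [-0.3, 0.9, 0.1]
grip_width: 85.4
gripper_force: 0.0
```

Run:
```python
from h import *
to(315.4,301,20,123.87)
save('w6',snap('wrist'))
for n,v,z in [('tin',(315.4,301),0),('cup',(549.9,153),11),('honey_jar',(410.5,361),11),('coaster',(549.9,153),0),('slate',(410.5,360.7,.59),0)]: print(n,fit(n,'wrist',v,z))
```

```text
pos [372.5 237.5 171.3] [ 1.7993e+02 -4.0000e-02  1.2364e+02] F [-0.3  0.9  0.1] w 85.4 t 12.95
 d mm [ 84.4 -12.6 151.4] rot [ 0.07 -0.04 -0.23]
tin (array([315.7 , 300.93]), np.float64(0.939))
cup (array([547.96, 149.05]), np.float64(0.779))
honey_jar (array([406.36, 358.12]), np.float64(0.885))
coaster (array([550.36, 152.39]), np.float64(0.327))
slate (array([410.46, 360.85,   0.58]), np.float64(0.454))
```

View pics/w6.png

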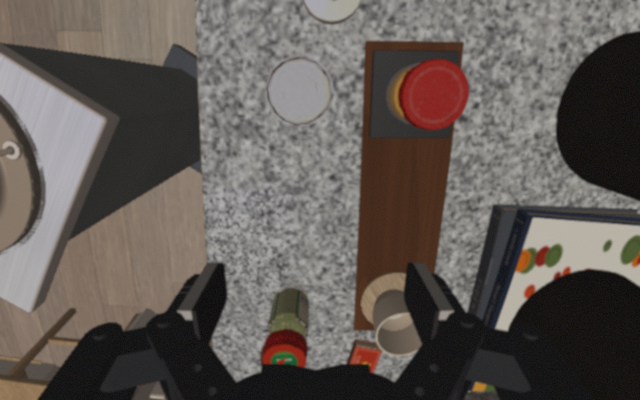

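The wrist view shows the honey jar on the slate (430,95), the tin (299,90), the spice jar (287,330), and the cup on the coaster (398,335), partly behind a finger. Next is the tin.

Emit:
drive_tool(
  targets=[
    {"tx": 0.035, "ty": -0.005, "tz": 0.01, "wx": 0, "wy": 0, "wz": 0},
    {"tx": 0.07, "ty": -0.0125, "tz": 0.03, "wx": 0, "wy": 0, "wz": 0},
    {"tx": 0.0845, "ty": -0.0125, "tz": 0.05, "wx": 0, "wy": 0, "wz": 0},
    {"tx": 0.0845, "ty": -0.0125, "tz": 0.08, "wx": 0, "wy": 0, "wz": 0},
    {"tx": 0.0845, "ty": -0.0125, "tz": 0.115, "wx": 0, "wy": 0, "wz": 0},
    {"tx": 0.0845, "ty": -0.0125, "tz": 0.14, "wx": 0, "wy": 0, "wz": 0},
    {"tx": 0.0845, "ty": -0.0125, "tz": 0.153, "wx": 0, "wy": 0, "wz": 0},
    {"tx": 0.0845, "ty": -0.0125, "tz": 0.153, "wx": 0, "wy": 0, "wz": 0},
  ],
  hand=0,
)

```text
clock: 14.05
position: [314.2, 300.1, 16.2]
orientation: [-179.8, 0.1, 123.7]
ft_force: [0.2, -0.4, 0.5]
grip_width: 85.8
gripper_force: 0.0
```

Emit:
drive_tool(
  targets=[
    {"tx": 0, "ty": 0, "tz": 0, "wx": 0, "wy": 0, "wz": 0},
    {"tx": 0, "ty": 0, "tz": 0, "wx": 0, "wy": 0, "wz": 0},
    {"tx": 0, "ty": 0, "tz": 0, "wx": 0, "wy": 0, "wz": 0},
    {"tx": 0, "ty": 0, "tz": 0, "wx": 0, "wy": 0, "wz": 0},
    {"tx": 0, "ty": 0, "tz": 0, "wx": 0, "wy": 0, "wz": 0},
    {"tx": 0, "ty": 0, "tz": 0, "wx": 0, "wy": 0, "wz": 0},
  ],
  hand=0.6,
  grip_force=35,
)

```text
clock: 14.65
position: [315.6, 301.6, 19.0]
orientation: [179.9, -0.1, 123.7]
ft_force: [-2.0, -0.9, 7.4]
grip_width: 56.4
gripper_force: 36.9
```

Run:
```python
from h import *
to(503.4,222.2,20,123.87)
save('top7',snap('top'))
for n,v,z in [('cup',(549.9,153),11),('honey_jar',(410.5,361),11),('coaster',(549.9,153),0),('spice_jar',(439,82),0)]: print(n,fit(n,'top',v,z))
```

```text
pos [315.6 301.6  19. ] [ 1.7990e+02 -6.0000e-02  1.2369e+02] F [-2.  -0.9  7.4] w 56.4 t 14.65
 d mm [-170.2  112.2   -1. ] rot [ 0.1  -0.06 -0.18]
cup (array([547.34, 149.73]), np.float64(0.929))
honey_jar (array([408.4 , 356.92]), np.float64(0.07))
coaster (array([548.95, 154.02]), np.float64(0.41))
spice_jar (array([438.81,  81.15]), np.float64(0.932))
```

Emit:
drive_tool(
  targets=[
    {"tx": 0, "ty": 0, "tz": -0.02, "wx": 0, "wy": 0, "wz": 0},
    {"tx": -0.01, "ty": 0, "tz": -0.05, "wx": 0, "wy": 0, "wz": 0},
    {"tx": -0.04, "ty": 0.005, "tz": -0.075, "wx": 0, "wy": 0, "wz": 0},
    {"tx": -0.075, "ty": 0.02, "tz": -0.09, "wx": 0, "wy": 0, "wz": 0},
    {"tx": -0.105, "ty": 0.045, "tz": -0.095, "wx": 0, "wy": 0, "wz": 0},
    {"tx": -0.135, "ty": 0.075, "tz": -0.09, "wx": 0, "wy": 0, "wz": 0},
    {"tx": -0.157, "ty": 0.1, "tz": -0.07, "wx": 0, "wy": 0, "wz": 0},
    {"tx": -0.17, "ty": 0.112, "tz": -0.05, "wx": 0, "wy": 0, "wz": 0},
  ],
)

```text
clock: 15.7
position: [506.5, 221.2, 68.5]
orientation: [179.8, 0.1, 123.6]
ft_force: [-0.8, 1.0, -1.1]
grip_width: 55.9
gripper_force: 38.4
```

Emit:
drive_tool(
  targets=[
    {"tx": 0, "ty": 0, "tz": 0, "wx": 0, "wy": 0, "wz": 0},
    {"tx": 0, "ty": 0, "tz": 0, "wx": 0, "wy": 0, "wz": 0},
    {"tx": 0, "ty": 0, "tz": 0, "wx": 0, "wy": 0, "wz": 0},
  ],
)

```text
clock: 16.0
position: [501.8, 222.3, 68.8]
orientation: [180.0, -0.0, 123.8]
ft_force: [1.3, -0.8, -1.3]
grip_width: 55.7
gripper_force: 38.3
```

Run:
```python
from h import *
to(503.4,222.2,22,123.87)
z0=robot.state()['position'][2]-19
save('w8',snap('wrist'))
for n,v,z in [('tin',(503.4,222.2),z0),('honey_jar',(410.5,361),11),('slate',(410.5,361,.59),0)]: print(n,fit(n,'wrist',v,z))
save('top8',snap('top'))
for n,v,z in [('tin',(503.4,222.2),z0),('honey_jar',(410.5,361),11)]: print(n,fit(n,'top',v,z))
a=cv2.imread('pics/w8.png');cv2.imwrite('pics/w8.png',a)
```

```text
pos [501.8 222.3  68.8] [ 1.7998e+02 -4.0000e-02  1.2375e+02] F [ 1.3 -0.8 -1.3] w 55.7 t 16.0
 d mm [-1.   1.3 46.8] rot [ 0.02 -0.04 -0.12]
tin (array([502.57, 222.  ]), np.float64(0.962))
honey_jar None
slate (array([412.09, 360.85,   0.59]), np.float64(0.98))
tin None
honey_jar (array([404.68, 357.93]), np.float64(0.848))
```

View pics/w8.png

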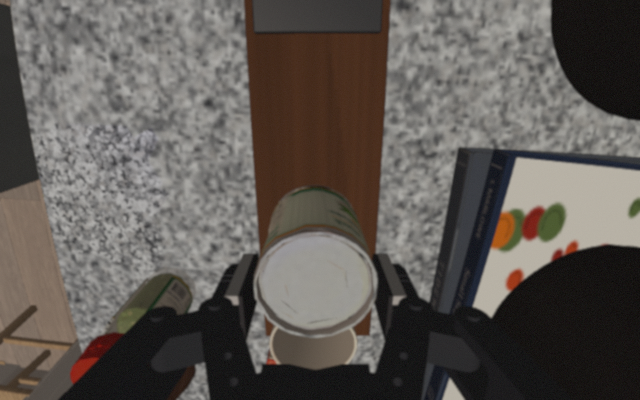

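The wrist view shows the tin held upright over the mat (315,265), the cup behind it on the coaster (312,350), and the slate's near edge at row 32. I'll lower it.

Emit:
drive_tool(
  targets=[
    {"tx": 0, "ty": 0.001, "tz": 0.015, "wx": 0, "wy": 0, "wz": 0},
    {"tx": 0, "ty": 0.001, "tz": 0.03, "wx": 0, "wy": 0, "wz": 0},
    {"tx": 0, "ty": 0.001, "tz": 0.039, "wx": 0, "wy": 0, "wz": 0},
    {"tx": 0, "ty": 0.001, "tz": 0.044, "wx": 0, "wy": 0, "wz": 0},
    {"tx": 0, "ty": 0.001, "tz": 0.047, "wx": 0, "wy": 0, "wz": 0},
    {"tx": 0, "ty": 0.001, "tz": 0.047, "wx": 0, "wy": 0, "wz": 0},
  ],
)

```text
clock: 16.95
position: [502.9, 221.5, 22.2]
orientation: [-179.9, -0.1, 123.7]
ft_force: [-7.4, -3.2, 16.8]
grip_width: 55.7
gripper_force: 40.0
```

Emit:
drive_tool(
  targets=[
    {"tx": 0, "ty": 0, "tz": 0, "wx": 0, "wy": 0, "wz": 0},
    {"tx": 0, "ty": 0, "tz": 0, "wx": 0, "wy": 0, "wz": 0},
    {"tx": 0, "ty": 0, "tz": 0, "wx": 0, "wy": 0, "wz": 0},
    {"tx": 0, "ty": 0, "tz": 0, "wx": 0, "wy": 0, "wz": 0},
  ],
  hand=0,
)

```text
clock: 17.35
position: [503.6, 222.1, 20.9]
orientation: [180.0, 0.0, 123.7]
ft_force: [-0.6, -0.1, -0.5]
grip_width: 85.5
gripper_force: 0.0
```

Emit:
drive_tool(
  targets=[
    {"tx": 0, "ty": 0, "tz": -0.03, "wx": 0, "wy": 0, "wz": 0},
    {"tx": 0, "ty": 0, "tz": -0.075, "wx": 0, "wy": 0, "wz": 0},
    {"tx": 0, "ty": 0, "tz": -0.12, "wx": 0, "wy": 0, "wz": 0},
    {"tx": -0.02, "ty": -0.03, "tz": -0.15, "wx": 0, "wy": 0, "wz": 0},
    {"tx": -0.05, "ty": -0.07, "tz": -0.16, "wx": 0, "wy": 0, "wz": 0},
    {"tx": -0.07, "ty": -0.1, "tz": -0.16, "wx": 0, "wy": 0, "wz": 0},
    {"tx": -0.08, "ty": -0.125, "tz": -0.16, "wx": 0, "wy": 0, "wz": 0},
    {"tx": -0.08, "ty": -0.132, "tz": -0.16, "wx": 0, "wy": 0, "wz": 0},
  ],
)

```text
clock: 18.15
position: [436.5, 79.3, 180.9]
orientation: [-180.0, -0.0, 123.4]
ft_force: [-0.1, 0.1, 0.8]
grip_width: 85.0
gripper_force: 0.0
```

Run:
```python
from h import *
to(439,82,45,123.87)
save('w9',snap('wrist'))
for n,v,z in [('spice_jar',(439,82),0),('tin',(503.4,222.2),3),('cup',(549.9,153),11),('honey_jar',(410.5,361),11),('slate',(410.5,361,.59),0)]: print(n,fit(n,'wrist',v,z))
save('top9',snap('top'))
for n,v,z in [('tin',(503.4,222.2),3),('honey_jar',(410.5,361),11),('cup',(549.9,153),11),('coaster',(549.9,153),0)]: print(n,fit(n,'top',v,z))
a=cv2.imread('pics/w9.png');b=cv2.imread('pics/top9.png')[120:270,200:460]
cv2.imwrite('pics/m9.png',np.vstack([a,cv2.resize(b,(640,369))])[:, :][:600] if 0 else cv2.resize(np.vstack([a,cv2.resize(b,(640,369))]),(499,600)))
```

```text
pos [436.5  79.3 180.9] [-1.7996e+02 -3.0000e-02  1.2344e+02] F [-0.1  0.1  0.8] w 85.0 t 18.15
 d mm [  0.8   3.7 135.9] rot [-0.04 -0.03 -0.43]
spice_jar (array([440.49,  81.92]), np.float64(0.942))
tin (array([502.95, 221.11]), np.float64(0.969))
cup (array([548.89, 150.77]), np.float64(0.955))
honey_jar None
slate None
tin (array([501.5 , 220.19]), np.float64(0.923))
honey_jar (array([406.05, 357.54]), np.float64(0.911))
cup (array([547.45, 149.54]), np.float64(0.934))
coaster (array([550.02, 153.31]), np.float64(0.331))
```

View pics/m9.png

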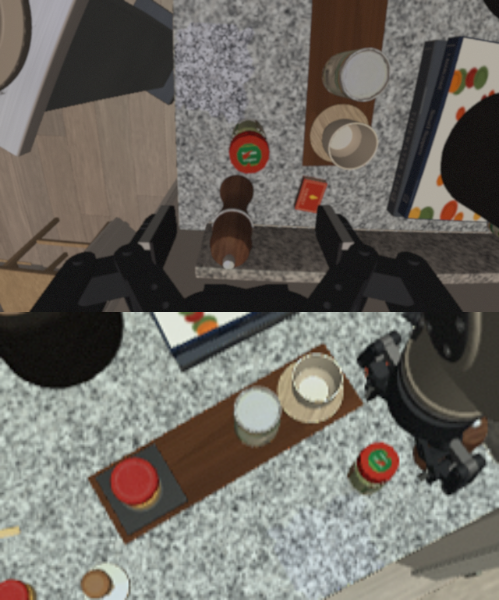

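The wrist part shows the spice jar (249,148), the mill just below it (235,220), and the tin and cup placed. The top part shows the honey jar on the slate. Before descending I check the clearance to the mill.

Run:
```python
from h import *
save('w10',snap('wrist'))
r=trace('pepper_mill','wrist')
ux=np.array([-.557,.83]);uy=np.array([.83,.557])
for q in r[:2]:
    m=q['mask'];ys,xs=np.where(m);print(q['score'],q['position'],ys.min(),xs.min(),xs.max())
    y=ys.min()+1; e=world('wrist',(xs[ys<=y+1].mean(),ys.min()),0)[:2]
    print('far edge',e, 'tool-x from spice', (e-[439.8,82])@ux,(e-[439.8,82])@uy)
print(fit('pepper_mill','wrist',(475,12)),fit('spice_jar','wrist',(440,82)))
snap('top');print(fit('pepper_mill','top',(475,12)),fit('spice_jar','top',(440,82)))
to(439.8,82,50,123.87)
```

```text
0.62 [295.0, 289.0] 225 265 322
far edge [463.31142164  14.46514001] tool-x from spice -69.14979564761559 -18.102437055180857
0.3 [315.6, 192.5] 153 290 342
far edge [428.24603476  97.640318  ] tool-x from spice 19.41702257968155 -0.8781340224361436
(array([469.29,  15.86]), np.float64(0.638)) (array([440.5 ,  82.41]), np.float64(0.941))
(array([462.18,   2.95]), np.float64(0.194)) (array([438.91,  80.26]), np.float64(0.901))
pos [438.   82.3 181. ] [180.    -0.   123.69] F [-0.8  0.3  0.4] w 85.6 t 19.05
 d mm [ -1.2   1.3 131. ] rot [ 0.   -0.   -0.18]
```

Emit:
drive_tool(
  targets=[
    {"tx": -0.001, "ty": 0.001, "tz": 0.02, "wx": 0, "wy": 0, "wz": 0},
    {"tx": -0.001, "ty": 0.001, "tz": 0.045, "wx": 0, "wy": 0, "wz": 0},
    {"tx": -0.001, "ty": 0.001, "tz": 0.075, "wx": 0, "wy": 0, "wz": 0},
    {"tx": -0.001, "ty": 0.001, "tz": 0.1, "wx": 0, "wy": 0, "wz": 0},
    {"tx": -0.001, "ty": 0.001, "tz": 0.12, "wx": 0, "wy": 0, "wz": 0},
    {"tx": -0.001, "ty": 0.001, "tz": 0.135, "wx": 0, "wy": 0, "wz": 0},
    {"tx": -0.001, "ty": 0.001, "tz": 0.136, "wx": 0, "wy": 0, "wz": 0},
    {"tx": -0.001, "ty": 0.001, "tz": 0.136, "wx": 0, "wy": 0, "wz": 0},
  ],
  hand=0,
)

```text
clock: 19.85
position: [439.5, 81.9, 45.1]
orientation: [-180.0, 0.0, 123.7]
ft_force: [0.0, 0.2, 0.6]
grip_width: 85.2
gripper_force: 0.0
```

Emit:
drive_tool(
  targets=[
    {"tx": 0, "ty": 0, "tz": 0, "wx": 0, "wy": 0, "wz": 0},
    {"tx": 0, "ty": 0, "tz": 0, "wx": 0, "wy": 0, "wz": 0},
    {"tx": 0, "ty": 0, "tz": 0, "wx": 0, "wy": 0, "wz": 0},
    {"tx": 0, "ty": 0, "tz": 0, "wx": 0, "wy": 0, "wz": 0},
    {"tx": 0, "ty": 0, "tz": 0, "wx": 0, "wy": 0, "wz": 0},
    {"tx": 0, "ty": 0, "tz": 0, "wx": 0, "wy": 0, "wz": 0},
    {"tx": 0, "ty": 0, "tz": 0, "wx": 0, "wy": 0, "wz": 0},
  ],
  hand=0.7,
  grip_force=35,
)

```text
clock: 20.55
position: [440.0, 82.2, 45.8]
orientation: [179.9, -0.0, 123.7]
ft_force: [-1.3, -2.0, 7.1]
grip_width: 43.5
gripper_force: 34.7
```

Run:
```python
from h import *
to(457,291.5,50,123.87)
```

```text
pos [440.   82.2  45.8] [179.92  -0.   123.69] F [-1.3 -2.   7.1] w 43.5 t 20.55
 d mm [164.7 130.2  -4. ] rot [ 0.08 -0.   -0.18]
```

Emit:
drive_tool(
  targets=[
    {"tx": 0, "ty": 0, "tz": -0.025, "wx": 0, "wy": 0, "wz": 0},
    {"tx": 0.01, "ty": 0, "tz": -0.06, "wx": 0, "wy": 0, "wz": 0},
    {"tx": 0.045, "ty": 0, "tz": -0.085, "wx": 0, "wy": 0, "wz": 0},
    {"tx": 0.085, "ty": 0.01, "tz": -0.09, "wx": 0, "wy": 0, "wz": 0},
    {"tx": 0.12, "ty": 0.035, "tz": -0.09, "wx": 0, "wy": 0, "wz": 0},
    {"tx": 0.145, "ty": 0.07, "tz": -0.09, "wx": 0, "wy": 0, "wz": 0},
    {"tx": 0.16, "ty": 0.1, "tz": -0.09, "wx": 0, "wy": 0, "wz": 0},
    {"tx": 0.165, "ty": 0.13, "tz": -0.09, "wx": 0, "wy": 0, "wz": 0},
  ],
)

```text
clock: 21.35
position: [455.3, 294.5, 135.1]
orientation: [180.0, -0.1, 123.9]
ft_force: [0.2, -0.3, -0.0]
grip_width: 43.3
gripper_force: 36.4
```

Emit:
drive_tool(
  targets=[
    {"tx": 0, "ty": 0, "tz": 0, "wx": 0, "wy": 0, "wz": 0},
    {"tx": 0, "ty": 0, "tz": 0, "wx": 0, "wy": 0, "wz": 0},
    {"tx": 0, "ty": 0, "tz": 0, "wx": 0, "wy": 0, "wz": 0},
    {"tx": 0, "ty": 0, "tz": 0, "wx": 0, "wy": 0, "wz": 0},
  ],
)

```text
clock: 21.75
position: [455.4, 290.3, 135.0]
orientation: [-180.0, -0.0, 123.6]
ft_force: [0.3, 0.4, -0.3]
grip_width: 43.3
gripper_force: 36.4
```

Run:
```python
from h import *
to(457,291.5,49,123.87)
z0=robot.state()['position'][2]-45.8
save('w11',snap('wrist'))
for n,v,z in [('spice_jar',(457,291.5),z0),('tin',(503.4,222.2),3),('honey_jar',(410.5,361),11),('slate',(410.5,361,.59),0)]: print(n,fit(n,'wrist',v,z))
```

```text
pos [455.4 290.3 135. ] [-1.7996e+02 -1.0000e-02  1.2363e+02] F [ 0.3  0.4 -0.3] w 43.3 t 21.75
 d mm [ 0.1  2.1 86. ] rot [-0.04 -0.01 -0.24]
spice_jar (array([456.1 , 290.54]), np.float64(0.95))
tin (array([503.4, 222.2]), np.float64(0.0))
honey_jar (array([407.8 , 359.06]), np.float64(0.934))
slate (array([406.51, 349.01,   0.79]), np.float64(0.56))
```

View pics/w11.png

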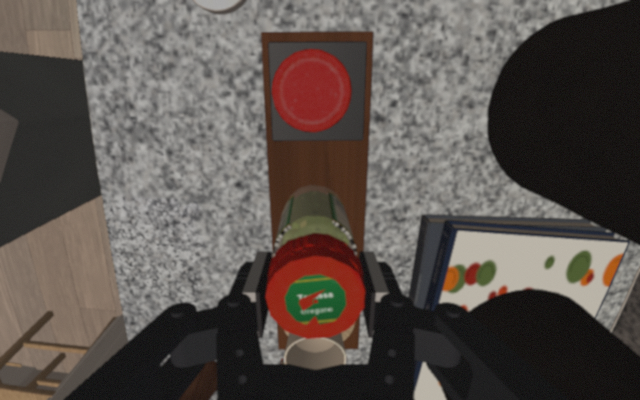

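The wrist view shows the spice jar held above the mat (315,280) and the honey jar on the slate, about 4 px left of the slate's centre (311 against 316). I'll place the spice jar, then recentre the honey jar.

Emit:
drive_tool(
  targets=[
    {"tx": 0, "ty": 0.001, "tz": 0.03, "wx": 0, "wy": 0, "wz": 0},
    {"tx": 0, "ty": 0.001, "tz": 0.055, "wx": 0, "wy": 0, "wz": 0},
    {"tx": 0, "ty": 0.001, "tz": 0.07, "wx": 0, "wy": 0, "wz": 0},
    {"tx": 0, "ty": 0.001, "tz": 0.079, "wx": 0, "wy": 0, "wz": 0},
    {"tx": 0, "ty": 0.001, "tz": 0.084, "wx": 0, "wy": 0, "wz": 0},
    {"tx": 0, "ty": 0.001, "tz": 0.0865, "wx": 0, "wy": 0, "wz": 0},
    {"tx": 0, "ty": 0.001, "tz": 0.0865, "wx": 0, "wy": 0, "wz": 0},
  ],
)

```text
clock: 22.7
position: [457.5, 292.2, 49.2]
orientation: [179.9, -0.0, 123.7]
ft_force: [-0.1, -0.2, -1.5]
grip_width: 43.6
gripper_force: 36.5
```

Emit:
drive_tool(
  targets=[
    {"tx": 0, "ty": 0, "tz": 0, "wx": 0, "wy": 0, "wz": 0},
    {"tx": 0, "ty": 0, "tz": 0, "wx": 0, "wy": 0, "wz": 0},
    {"tx": 0, "ty": 0, "tz": 0, "wx": 0, "wy": 0, "wz": 0},
    {"tx": 0, "ty": 0, "tz": 0, "wx": 0, "wy": 0, "wz": 0},
  ],
  hand=0,
)

```text
clock: 23.1
position: [457.0, 292.1, 48.7]
orientation: [180.0, -0.0, 123.7]
ft_force: [0.3, 0.6, -0.6]
grip_width: 85.3
gripper_force: 0.0
```

Emit:
drive_tool(
  targets=[
    {"tx": 0, "ty": 0, "tz": -0.03, "wx": 0, "wy": 0, "wz": 0},
    {"tx": 0, "ty": 0, "tz": -0.075, "wx": 0, "wy": 0, "wz": 0},
    {"tx": 0, "ty": 0, "tz": -0.12, "wx": 0, "wy": 0, "wz": 0},
    {"tx": -0.02, "ty": 0, "tz": -0.16, "wx": 0, "wy": 0, "wz": 0},
    {"tx": -0.05, "ty": 0, "tz": -0.18, "wx": 0, "wy": 0, "wz": 0},
    {"tx": -0.08, "ty": 0, "tz": -0.18, "wx": 0, "wy": 0, "wz": 0},
    {"tx": -0.08, "ty": 0, "tz": -0.18, "wx": 0, "wy": 0, "wz": 0},
    {"tx": -0.08, "ty": 0, "tz": -0.18, "wx": 0, "wy": 0, "wz": 0},
  ],
)

```text
clock: 23.9
position: [501.3, 224.9, 228.4]
orientation: [-180.0, -0.0, 123.6]
ft_force: [-1.0, 0.4, -0.6]
grip_width: 85.5
gripper_force: 0.0
```

```bash
cat > chk.py <<'E'
from h import *
import sys
save(sys.argv[1],snap('wrist'))
C=np.array([549.9,153]);S=np.array([410.6,360.9]);u=(S-C)/np.linalg.norm(S-C);w=np.array([u[1],-u[0]])
for n,k,z in [('cup',0,11),('tin',1,3),('spice_jar',2,3),('honey_jar',3,11),('coaster',0,0),('slate',3,0)]:
    T=C+(S-C)*k/3; v=tuple(T)+((.59,) if n=='slate' else ()); f=fit(n,'wrist',v,z)
    if f: print(n,f,'along-left',round((f[0][:2]-T)@u,1),'across',round((f[0][:2]-T)@w,1))
to(*S,31,123.87)
E
python3 chk.py w12
```

```text
cup (array([548.53, 151.73]), np.float64(0.95)) along-left -0.3 across -1.8
tin (array([503.16, 221.59]), np.float64(0.94)) along-left -0.4 across -0.6
spice_jar (array([458.15, 291.2 ]), np.float64(0.94)) along-left -1.0 across 0.7
honey_jar (array([405.61, 362.52]), np.float64(0.97)) along-left 4.1 across -3.2
coaster (array([552.3 , 152.75]), np.float64(0.363)) along-left -1.5 across 1.9
slate (array([411.71, 361.61,   0.59]), np.float64(0.566)) along-left -0.0 across 1.3
pos [500.8 226.1 228.2] [-1.7997e+02 -1.0000e-02  1.2377e+02] F [-0.8 -0.3  0.7] w 85.3 t 24.25
 d mm [162.1   0.  197.2] rot [-0.03 -0.01 -0.1 ]
```

View pics/w12.png

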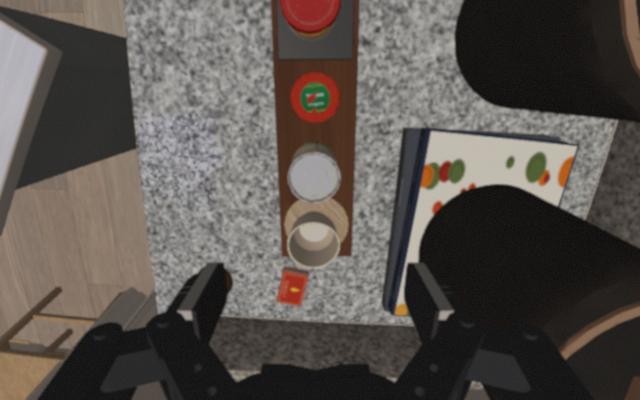

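The wrist view shows the cup (314,240), tin (314,173), spice jar (315,97) and honey jar (311,12) in a straight line. Only the honey jar needs about +3 mm across, so I'll regrip and nudge it.

Emit:
drive_tool(
  targets=[
    {"tx": 0.04, "ty": -0.001, "tz": 0, "wx": 0, "wy": 0, "wz": 0},
    {"tx": 0.08, "ty": -0.001, "tz": 0, "wx": 0, "wy": 0, "wz": 0},
    {"tx": 0.12, "ty": -0.002, "tz": 0.005, "wx": 0, "wy": 0, "wz": 0},
    {"tx": 0.15, "ty": -0.003, "tz": 0.02, "wx": 0, "wy": 0, "wz": 0},
    {"tx": 0.162, "ty": -0.003, "tz": 0.04, "wx": 0, "wy": 0, "wz": 0},
    {"tx": 0.162, "ty": -0.003, "tz": 0.07, "wx": 0, "wy": 0, "wz": 0},
    {"tx": 0.162, "ty": -0.003, "tz": 0.09, "wx": 0, "wy": 0, "wz": 0},
    {"tx": 0.162, "ty": -0.003, "tz": 0.1, "wx": 0, "wy": 0, "wz": 0},
  ],
  hand=0,
)

```text
clock: 25.05
position: [407.7, 358.1, 126.6]
orientation: [-179.8, 0.0, 123.7]
ft_force: [0.2, -0.1, 0.1]
grip_width: 85.4
gripper_force: 0.0
```

Emit:
drive_tool(
  targets=[
    {"tx": 0, "ty": 0, "tz": 0.02, "wx": 0, "wy": 0, "wz": 0},
    {"tx": 0, "ty": 0, "tz": 0.045, "wx": 0, "wy": 0, "wz": 0},
    {"tx": 0, "ty": 0, "tz": 0.07, "wx": 0, "wy": 0, "wz": 0},
    {"tx": 0, "ty": 0, "tz": 0.088, "wx": 0, "wy": 0, "wz": 0},
    {"tx": 0, "ty": 0, "tz": 0.097, "wx": 0, "wy": 0, "wz": 0},
    {"tx": 0, "ty": 0, "tz": 0.097, "wx": 0, "wy": 0, "wz": 0},
    {"tx": 0, "ty": 0, "tz": 0.097, "wx": 0, "wy": 0, "wz": 0},
  ],
)

```text
clock: 25.75
position: [409.5, 359.0, 32.3]
orientation: [179.9, -0.0, 123.7]
ft_force: [0.7, 0.1, 0.3]
grip_width: 85.6
gripper_force: 0.0
```

Emit:
drive_tool(
  targets=[
    {"tx": 0, "ty": 0, "tz": 0, "wx": 0, "wy": 0, "wz": 0},
    {"tx": 0, "ty": 0, "tz": 0, "wx": 0, "wy": 0, "wz": 0},
    {"tx": 0, "ty": 0, "tz": 0, "wx": 0, "wy": 0, "wz": 0},
    {"tx": 0, "ty": 0, "tz": 0, "wx": 0, "wy": 0, "wz": 0},
    {"tx": 0, "ty": 0, "tz": 0, "wx": 0, "wy": 0, "wz": 0},
    {"tx": 0, "ty": 0, "tz": 0, "wx": 0, "wy": 0, "wz": 0},
  ],
  hand=0.6,
  grip_force=30,
)

```text
clock: 26.35
position: [409.3, 359.0, 32.6]
orientation: [179.9, -0.0, 123.7]
ft_force: [-1.6, -1.3, 5.3]
grip_width: 54.2
gripper_force: 30.4
```

Run:
```python
from h import *
to(410.6,360.9,31,123.87)
save('w13',snap('wrist'))
print(fit('honey_jar','wrist',(410,360),11),fit('slate','wrist',(410,360,.59),0))
```

```text
pos [409.3 359.   32.6] [ 1.7993e+02 -4.0000e-02  1.2369e+02] F [-1.6 -1.3  5.3] w 54.2 t 26.35
 d mm [0.9 2.1 1.6] rot [ 0.07 -0.04 -0.18]
(array([408.39, 360.28]), np.float64(0.908)) (array([410.77, 362.04,   0.59]), np.float64(0.47))
```

Emit:
drive_tool(
  targets=[
    {"tx": 0, "ty": 0, "tz": -0.004, "wx": 0, "wy": 0, "wz": 0},
    {"tx": 0, "ty": 0, "tz": -0.006, "wx": 0, "wy": 0, "wz": 0},
    {"tx": 0, "ty": 0.0025, "tz": -0.006, "wx": 0, "wy": 0, "wz": 0},
    {"tx": 0, "ty": 0.0025, "tz": -0.006, "wx": 0, "wy": 0, "wz": 0},
    {"tx": 0, "ty": 0.0025, "tz": -0.003, "wx": 0, "wy": 0, "wz": 0},
    {"tx": 0, "ty": 0.0025, "tz": -0.001, "wx": 0, "wy": 0, "wz": 0},
    {"tx": 0, "ty": 0.0025, "tz": 0, "wx": 0, "wy": 0, "wz": 0},
    {"tx": 0, "ty": 0.0025, "tz": 0, "wx": 0, "wy": 0, "wz": 0},
  ],
)

```text
clock: 27.3
position: [410.9, 360.0, 32.5]
orientation: [-180.0, -0.0, 123.7]
ft_force: [-3.5, -2.6, 14.2]
grip_width: 54.0
gripper_force: 33.2
```

Emit:
drive_tool(
  targets=[
    {"tx": 0, "ty": 0, "tz": 0, "wx": 0, "wy": 0, "wz": 0},
    {"tx": 0, "ty": 0, "tz": 0, "wx": 0, "wy": 0, "wz": 0},
    {"tx": 0, "ty": 0, "tz": 0, "wx": 0, "wy": 0, "wz": 0},
    {"tx": 0, "ty": 0, "tz": 0, "wx": 0, "wy": 0, "wz": 0},
  ],
  hand=0,
)

```text
clock: 27.7
position: [411.0, 359.9, 31.3]
orientation: [-180.0, 0.0, 123.7]
ft_force: [-0.4, 0.2, 0.4]
grip_width: 85.6
gripper_force: 0.0
```

Emit:
drive_tool(
  targets=[
    {"tx": 0, "ty": 0, "tz": -0.03, "wx": 0, "wy": 0, "wz": 0},
    {"tx": 0, "ty": 0, "tz": -0.075, "wx": 0, "wy": 0, "wz": 0},
    {"tx": 0, "ty": 0, "tz": -0.12, "wx": 0, "wy": 0, "wz": 0},
    {"tx": -0.02, "ty": 0, "tz": -0.16, "wx": 0, "wy": 0, "wz": 0},
    {"tx": -0.05, "ty": 0, "tz": -0.19, "wx": 0, "wy": 0, "wz": 0},
    {"tx": -0.08, "ty": 0, "tz": -0.21, "wx": 0, "wy": 0, "wz": 0},
    {"tx": -0.1, "ty": 0, "tz": -0.22, "wx": 0, "wy": 0, "wz": 0},
    {"tx": -0.11, "ty": 0, "tz": -0.22, "wx": 0, "wy": 0, "wz": 0},
  ],
)

```text
clock: 28.5
position: [474.0, 266.9, 253.2]
orientation: [179.8, 0.0, 123.5]
ft_force: [0.3, -0.3, -0.6]
grip_width: 85.2
gripper_force: 0.0
```

```bash
python3 chk.py w14
```

```text
cup (array([548.78, 152.06]), np.float64(0.939)) along-left -0.2 across -1.5
tin (array([503.72, 221.01]), np.float64(0.936)) along-left -1.2 across -0.5
spice_jar (array([458.22, 291.91]), np.float64(0.939)) along-left -0.4 across 1.2
honey_jar (array([409.13, 360.5 ]), np.float64(0.937)) along-left 0.5 across -1.4
coaster (array([551.48, 153.67]), np.float64(0.346)) along-left -0.3 across 1.7
slate (array([411.61, 361.21,   0.59]), np.float64(0.493)) along-left -0.3 across 1.0
pos [470.9 269.5 250.5] [-1.7990e+02 -1.0000e-02  1.2382e+02] F [0.6 0.4 1. ] w 85.6 t 28.85
 d mm [109.4   1.2 219.6] rot [-0.1  -0.01 -0.05]
```

View pics/w14.png

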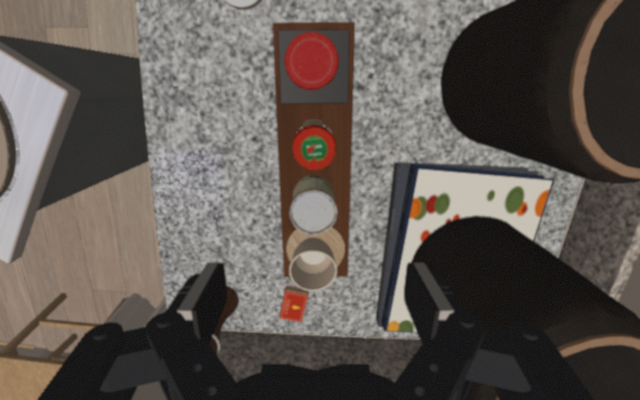

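The wrist view shows honey jar (312,60), spice jar (315,148), tin (313,205) and cup (314,262) in one straight row. Each is within about 1.5 mm of its place, all are upright, and the gripper is clear of them. I'm handing in.

```bash
python3 -c "
from workcell import robot
print(robot.hand_in())"
```

```text
the job is handed in; nothing more can be done
None
```

The job is handed in: cup on the coaster, then tin, spice jar and honey jar on the slate, all upright in one straight row, each measured within about 1.5 mm of its place; tamper, mill and matchbox were left alone.

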